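Hang the dipper on the drip rail and check it in

ROBOT

A 6-joint arm with a two-finger parallel gripper is mounted at the origin on a cart in front of the work surface, level with it; the furniture and walls round the work are solid. World frame = base frame: x ahead of the robot, y to its left, z up, the work surface at z = 0. Lengths are in mm, angles in rad, forces in N, time in s.
With the tool pointing down it reaches from about 400 to 925 mm from the base axis. Payload 12.5 kg.
Tool frame: the origin (TCP) lies between the finger pads; the fingertips stand 25 mm ahead of it and the grasp point (between the pads) lies 6 mm ahead of it; z points along the fingers, y is the line along which they close (so a half turn about z gives the same grasp; the last joint's range is limited). The gripper opens to 95 mm and grips with 3 to 60 N. Pads are 20 mm wide; open, the fingers measure 119 mm over their backs; the gripper's body (75 mm by 180 mm) begins 59 mm behind the grasp point.
Start: joints at [-1.426, 0.491, 1.559, -0, 1.092, -0.106], TCP at [155.134, -605.456, 239.661] pointing down, gripper open.
Joint ranges: [-3.1, 3.1], [-0.84, 2.19], [0.05, 2.79], [-1.13, 4.28], [0.06, 2.93], [-2.69, 2.69]. Speed limits (rad/s): [2.22, 2.22, 2.79, 3.14, 3.14, 3.14].

INTERFACE

Orientations are given as [roll, pitch, yaw] about the fixed x, y, z axes, in that order (R = Rz(yaw) Ry(pitch) Rx(roll)).
In Python, from cell import state, read_camera, job_done, cut_out gives the robot as it stands. The module is installed in compiled form; this text tells all that it offers.
- The arm moves only by the tool jog_arm, never from a script. Its argument "motion" is a list of rows, each a list of 2 entries, a list of its own where there are three numbers: the shift along the tool's x, y, z in mm, then the turn about the tool's z in rad. A call has 1 to 5 rows; each row is the pose to reach, as a shift and turn from the pose commanded when the call began, along the tool's axes at that moment; what a row does not reach only later rows make up. A row lasts 1/10 s, in which the tool goes at most 50 mm and 8.59 degrees, less where a joint would pass 70% of its speed; a pose out of reach is approached as far as the arm can. A call with a gripper value outside its range is refused whole. "grip" is the closure, from 0 (fully open) to 1 (shut), set as the call begins (left out, the last holds). The fingers move at their own pace and stop on an object; the grip force is fixed at half the most. Time passes only in rows, so rows that repeat a pose let the fingers close. It gives the time, the measured TCP pose, the force, the opening and the grip force at its end, in the units of the state.
- state(): the state, without advancing time (a new reading comes with each control period).
- read_camera(name): name is "scene" or "top" or "wrist"; returns a dict with "img" (400x640x3 uint8, blue, green, red), "vertical_fov" (degrees; the focal length in pixels is half the picture's height over the tangent of half this angle, whatever the lens; pixels are square), "cx", "cy" (the principal point, pixels), "extrinsics" (4x4, takes a point from camera to world coordinates). Camera axes: x right, y up, looking along -z (the intrinsics and any distortion apply to the point x, -y, -z); pixel columns grow to the right and rows downward; lengths in mm; the calibration is good to about 2 mm. A picture is of the moment at which its call begins. There is no depth.
- job_done(): hands the job in; it is judged then, once.
Trained networks look in a picture, given as the dict that the camera call returned (one of the last four; its "shot" number tells which), for a name from the list of things; names that differ only in an ending like _2 or _b are one class to them, and where a whole thing is asked for, a point or a joint stands for the part that bears it (a point fixed in the world has none). Each returns a list of dicts, best first, with "p" (0 to 1); they miss things now and then, are a little off and sometimes report something else, mostly with a low value. They report only what shows in the picture. A call takes as long as a camera call. They do not tell look-alikes from the thing itself.
- cut_out(name, picture): "region" (400x640 bool, what is visible of it) and "box" ([left, top, right, bottom] in pixels, round what is visible of it).
The state is a dict: "t": time; "joints": joint angles; "qvel": joint speeds; "tau": joint torques, N m; "eef_pos": TCP position; "tcp_rot": TCP orientation; "ft_force": force on the tool from outside, world axes, zero at the start; "moment": the same for the moment, N m; "opening": opening from 0.0 (shut) to 1.0 (fully open); "grip_force": force on a finger pad.
Only numpy, scipy, OpenCV 4.12 (cv2) and the standard library are available. Lean on these libraries where they do the work, as an engineer would, in place of code of your own. Each camera call takes 0.05 s, during which the arm holds its last target. There are 200 camera calls.

TASK

Hang the steel dipper on the bar of the drip rack: keep it upright and pass the bar sideways through the gap in its orange C-hook, in the part of the rail clear of the roller lever switch. Then slide it along the bar until its cup presses the roller lever just far enough to click, without pushing the lever hard over. Leave the dipper hanging freely on the bar by its hook, and do not disturb the other things.

Things in the scene. Friction and masses are not known exactly. Their poses are not given: they have to be found in the camera images.
- dipper: Loose steel dipper, about 140 g, 169 mm tall, standing upright on its cup at first. Origin: centre of the cup's underside, z up. Cup: outside diameter 60, height 50 mm, about the z axis. A strap rises on its -x side (to x = -33 mm) and bends at z = 80 mm to the middle, where it carries an orange C-hook (open ring in the x-z plane, 12 mm wide along y) with an orange finger tab on top.
- hook_center (a point): Centre of the dipper's C-hook, 106 mm above its underside, axes as the dipper's. Ring axis along y, inner radius 18, outer 23 mm. The gap opens towards the dipper's +x and is 16 mm high, from 11 mm below to 5 mm above this centre. Hung on the bar, this centre lies 14 mm below the bar's axis.
- tab (a point): Middle of the upright orange finger tab on top of the dipper's hook, 150 mm above the dipper's underside, 44 mm above hook_center. The tab is 12 mm thick along the dipper's y, 24 mm wide along x, and spans z = 127 to 169 mm: the place to grip, fingers closing along the dipper's y.
- drip_rack: Fixed steel drip rack: a tray 90 mm (x) by 260 mm (y), 14 mm high, with a bar along y above its middle, bent down at both ends into posts at y = +-120 mm. Origin: centre of the tray's underside, z up. At its -y end stands a black switch with a roller lever.
- rail_mid (a point): Middle of the rack's horizontal round bar, on the bar's axis, 170 mm above the rack's underside; axes as the rack's, bar along y. Bar diameter 8 mm, straight for y from -105 to +105 mm. Nothing stands above the bar.
- roller (a point): Centre of the white roller (diameter 12 mm, 14 mm long along the rack's x) at the top of the switch lever: at rest 70 mm towards the rack's -y from the bar's middle and 80 mm above the rack's underside. A cup sliding on the bar towards -y meets it with its side when the dipper's axis is 36 mm from the roller's centre.
- switch_lever (a joint): Angle of the roller lever (rad), 0 at rest, growing as the roller is pushed towards the rack's -y; the roller is 50 mm from the pivot, so 0.1 rad is 5 mm. It clicks at 0.16 (roller pushed 8 mm); beyond 0.40 (20 mm) it is overtravelled and damaged. A light spring (0.2 to 0.6 N) returns it when let go.
- tin_1: Bystander: red food tin, 75 mm diameter, 110 mm tall, loose. Origin under its centre.
- bottle_1: Bystander: small sauce bottle with green cap, 208 mm tall, loose. Origin under its centre.
- spice_jar_1: Bystander: spice jar with green lid, 46 mm diameter, 106 mm tall, loose. Origin under its centre.
- spice_jar_2: Bystander: spice jar with dark brown lid, 44 mm diameter, 105 mm tall, loose. Origin under its centre.
- melamine_cup_1: Bystander: white cup, 74 mm diameter, 64 mm tall, loose. Origin under its centre.
- dial_timer: Bystander: white kitchen timer with red dial, 62 mm diameter, 44 mm tall, loose. Origin under its centre.
There are look-alikes about, which are no part of the job. Leave any black look-alike of the dipper alone.

How it is judged:
By the outcome, as a careful person would: the job done as asked, in the order asked, and still so for the second after the job is handed in, with the robot touching nothing.
It also fails if it takes over 59 s, if anything falls off the work surface, if the arm or the gripper's body presses on something with over 40 N, if the wrist force passes 120 N, or if a joint passes its speed limit or range.

## Working session

There is one attempt and no reset: what is moved stays moved. The work goes in short steps, Python scripts to look and compute and a tool call to move; the robot and the scene stay as the last step left them, time stands still between calls to the robot, and variables do not carry over. Pictures are saved under pics/ and viewed, at most 10 in all, crops included, and the job is handed in when it is done.

Besides the shell and the picture viewer there is one more tool, called after "Request:" by a JSON object that holds its "fn" and its "kwargs", one argument or row to a line. jog_arm: Moves the arm, as the interface text tells. Its arguments: {"type":"object","properties":{"motion":{"type":"array"},"grip":{"type":"number"}},"required":["motion"]}

```bash
mkdir -p pics
cat > h.py <<'E'
import numpy as np, cv2
from cell import *
def K(p):
    f=200/np.tan(np.radians(p["vertical_fov"])/2); return f,p["cx"],p["cy"]
def ray(p,u,v):
    f,cx,cy=K(p); E=np.array(p["extrinsics"]); d=E[:3,:3]@np.array([(u-cx)/f,-(v-cy)/f,-1]); return E[:3,3],d/np.linalg.norm(d)
def proj(p,X):
    f,cx,cy=K(p); E=np.array(p["extrinsics"]); c=E[:3,:3].T@(np.array(X)-E[:3,3]); return cx+f*c[0]/-c[2], cy-f*c[1]/-c[2]
def atz(p,u,v,z):
    o,d=ray(p,u,v); return o+d*(z-o[2])/d[2]
def tri(rs):
    A=0;b=0
    for o,d in rs:
        P=np.eye(3)-np.outer(d,d); A=A+P; b=b+P@o
    X=np.linalg.solve(A,b); return X,[np.linalg.norm((np.eye(3)-np.outer(d,d))@(X-o)) for o,d in rs]
E
python3 - <<'E'
from h import *
print(state())
for n in ["scene","top","wrist"]:
    p=read_camera(n); cv2.imwrite(f"pics/{n}0.png",p["img"]); print(n,{k:v for k,v in p.items() if k!="img"})
    for t in ["dipper","hook_center","tab","drip_rack","roller","tin_1","dial_timer"]:
        print(t,[(round(r["p"],2),[int(x) for x in r["box"]]) for r in cut_out(t,p)])
E
```

```text
{'t': 0.0, 'joints': array([-1.42560105e+00,  4.91562128e-01,  1.55942895e+00,  2.37452127e-06,
        1.09175071e+00, -1.05609069e-01]), 'qvel': array([ 0.00105041,  0.00085346, -0.00077416, -0.00024846, -0.00088806,
       -0.0001357 ]), 'tau': array([ 1.15646297e-03, -6.12646222e+01, -2.58181983e+01,  6.93325885e-02,
        4.81255667e-02, -8.56090810e-05]), 'eef_pos': array([ 155.09969343, -605.22352482,  239.06721022]), 'tcp_rot': array([-3.14045014e+00, -1.23227719e-04,  2.50803182e-01]), 'ft_force': array([ 0.42709083, -0.3991117 , -0.32584344]), 'moment': array([ 0.02071319,  0.02442594, -0.03023453]), 'grip_force': 0.0, 'opening': 0.9981702843312951}
scene {'vertical_fov': 44.909665824248066, 'cx': 322.4196569896909, 'cy': 198.6918978239276, 'extrinsics': array([[-8.70483045e-01,  3.80894460e-01, -3.11734948e-01,
         4.62363455e+01],
       [-4.92176622e-01, -6.79563665e-01,  5.44017829e-01,
         1.06601414e+03],
       [-4.63036673e-03,  6.26986950e-01,  7.79015997e-01,
         1.45928175e+03],
       [ 0.00000000e+00,  0.00000000e+00,  0.00000000e+00,
         
[... 1056 characters left out ...]
, (0.58, [317, 226, 333, 242])]
drip_rack [(0.59, [399, 212, 470, 232])]
roller []
tin_1 [(0.51, [398, 174, 417, 194])]
dial_timer [(0.59, [221, 219, 238, 234])]
wrist {'vertical_fov': 63.88037465565749, 'cx': 314.96358701735886, 'cy': 199.59742373721758, 'extrinsics': array([[ 2.48634825e-01,  9.39777772e-01,  2.34517510e-01,
         2.20429914e+02],
       [-9.68596221e-01,  2.40875899e-01,  6.16454468e-02,
        -5.87502522e+02],
       [ 1.44340473e-03, -2.42479979e-01,  9.70155336e-01,
         3.82963666e+02],
       [ 0.00000000e+00,  0.00000000e+00,  0.00000000e+00,
         1.00000000e+00]]), 'shot': 3}
dipper []
hook_center []
tab []
drip_rack []
roller []
tin_1 []
dial_timer []
```

Run:
```python
import cv2,numpy as np
a=cv2.imread("pics/scene0.png")[95:335,250:420]; b=cv2.imread("pics/top0.png")[160:250,210:480]
cv2.imwrite("pics/a1.png",cv2.resize(a,None,fx=2.5,fy=2.5,interpolation=2)); cv2.imwrite("pics/b1.png",cv2.resize(b,None,fx=2.9,fy=2.9,interpolation=2))
```

```text
(no output)
```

View pics/a1.png

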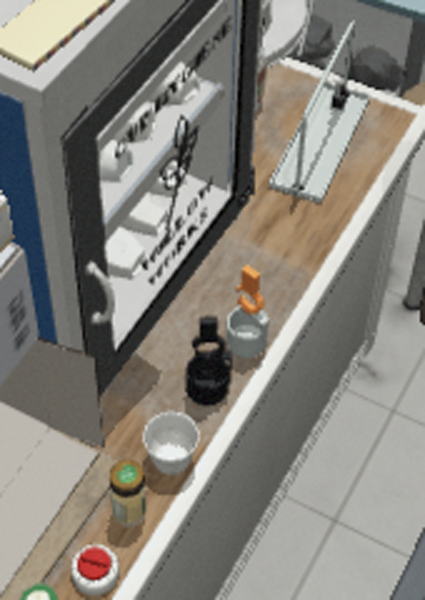

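View pics/b1.png

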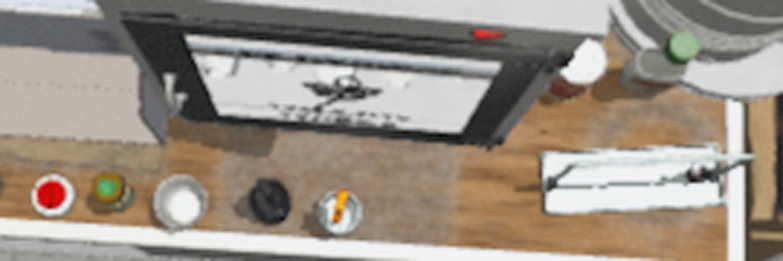

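Steel dipper with orange hook: scene (349,219), top (327,232), beside its black look-alike at scene (333,240), top (302,229). The steel/orange one fits the description, so it's ours. The rack is at scene (378,140), top (434,222), with its black switch at the right end of the top view (world −y).

Run:
```python
from h import *
s=read_camera("scene");t=read_camera("top")
S=lambda u,v:(250+u/2.5,95+v/2.5); T=lambda u,v:(210+u/2.9,160+v/2.9)
f=lambda a,b:print(*[np.round(x,1) for x in tri([ray(s,*S(*a)),ray(t,*T(*b))])])
print("tab top");f((251,268),(343,194))
print("cup rim ctr z50",atz(s,*S(248,322),50),atz(t,*T(340,211),50))
print("bar +y end");f((300,188),(548,185))
for n,uv in dict(c1=(544,152),c2=(546,213),c3=(718,205),c4=(716,147)).items(): print(n,atz(t,*T(*uv),14))
for n,uv in dict(c1=(271,186),c2=(318,201),c4=(368,97)).items(): print(n,atz(s,*S(*uv),14))
print("black",atz(t,*T(270,205),50),"jarbrown/cup",atz(t,*T(180,200),64))
print("bottle",atz(t,*T(682,47),208),"tin", atz(t,*T(585,60),110))
print("cab edge",atz(t,*T(490,142),0),atz(t,*T(170,142),0), "lip",atz(t,*T(400,245),0))
```

```text
tab top
[474.3 131.3 167.9] [2. 2.]
cup rim ctr z50 [469.4698158  135.53069034  50.        ] [468.21967615 134.17504888  50.        ]
bar +y end
[ 529.8 -164.6   14.4] [0.1 0.1]
c1 [ 577.99189153 -157.73453898   14.        ]
c2 [ 488.76883091 -162.80689171   14.        ]
c3 [ 516.2436516  -410.51151614   14.        ]
c4 [ 601.4194742  -408.21506716   14.        ]
c1 [ 572.70106086 -146.00092422   14.        ]
c2 [ 492.78128743 -153.76387774   14.        ]
c4 [ 520.53968403 -411.56466094   14.        ]
black [470.40098279 233.50908647  50.        ] jarbrown/cup [467.61760945 359.25304027  64.        ]
bottle [ 692.8106374  -299.92028036  208.        ] tin [ 694.13175748 -194.41351325  110.        ]
cab edge [590.53149979 -80.41179316   0.        ] [560.43613547 390.87098906   0.        ] lip [430.63383288  44.37398743   0.        ]
```

Request:
{"fn": "jog_arm", "kwargs": {
  "motion": [
    [[210,-115,-90],0],
    [[210,-115,-90],0],
    [[210,-115,-90],0],
    [[210,-115,-90],0],
    [[210,-115,-90],0]
  ]
}}

```text
t: 1.8
eef_pos: [327.1, -444.2, 328.5]
tcp_rot: [3.141, -0.0, 0.25]
ft_force: [1.4, -0.6, -0.6]
opening: 1.0
grip_force: 0.0
```

Request:
{"fn": "jog_arm", "kwargs": {
  "motion": [
    [[205,-114,0],0.15],
    [[205,-114,0],0.15],
    [[205,-114,0],0.15],
    [[205,-114,0],0.15],
    [[205,-114,0],0.15]
  ]
}}

```text
t: 2.3
eef_pos: [497.9, -282.2, 327.8]
tcp_rot: [3.141, -0.0, 0.102]
ft_force: [-0.1, 0.0, -0.1]
opening: 1.0
grip_force: 0.0
```

Run:
```python
from h import *
p=read_camera("wrist"); cv2.imwrite("pics/w1.png",p["img"]); np.save("pics/w1.npy",{k:v for k,v in p.items() if k!="img"},allow_pickle=True)
for t in ["drip_rack","roller"]:
    print(t,[(round(r["p"],2),[int(x) for x in r["box"]]) for r in cut_out(t,p)])
```

```text
drip_rack [(0.93, [198, 97, 456, 167]), (0.6, [320, 0, 389, 34])]
roller [(0.46, [379, 127, 387, 131])]
```

View pics/w1.png

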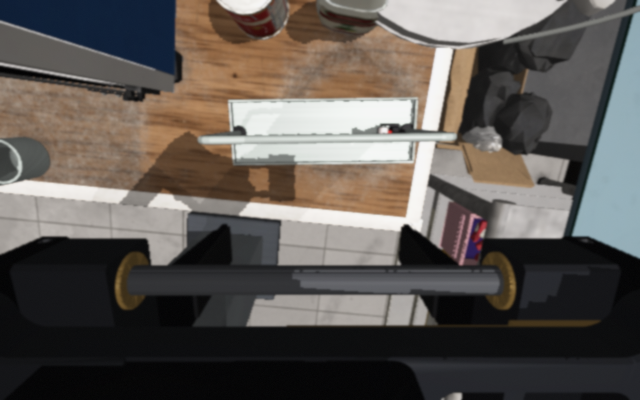

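Wrist view: bar from (198,139) to (457,137), tray corners (229,101), (417,98), (411,162), (233,165), roller near (384,129) at the right (−y) end. I'll fit the rack pose to these.

```bash
cat > fit.py <<'E'
from h import *
from scipy.optimize import least_squares
p=np.load("pics/w1.npy",allow_pickle=True).item(); img=cv2.imread("pics/w1.png")
pts=[((45,130,14),(229.5,100)),((45,-130,14),(417,97.5)),((-45,-130,14),(411,162.5)),((-45,130,14),(233,165))]
def W(q,X): c,s=np.cos(q[2]),np.sin(q[2]); return [q[0]+c*X[0]-s*X[1],q[1]+s*X[0]+c*X[1],X[2]+q[3]]
def res(q,pts): return np.concatenate([np.subtract(proj(p,W(q,X)),uv) for X,uv in pts])
# bar centreline by brightness columns
g=img.astype(int).min(2); cols=np.arange(240,411,10); 
bar=[]
for u in list(range(205,226,4))+list(range(422,434,4)):
    col=g[125:150,u]; print(u,col.tolist()) if u in(205,225) else 0
b=pts+[((0,124,170),(198,140)),((0,-124,170),(457,137))]
for P in (pts,b):
    r=least_squares(res,[546,-284,.1,0],args=(P,)); print(r.x.round(3),r.fun.round(1))
q=r.x; print("roller",proj(p,W(q,(0,-70,80))),"barends",[proj(p,W(q,(0,y,170))) for y in(105,0,-105)])
E
python3 fit.py
```

```text
205 [68, 69, 68, 65, 61, 60, 63, 67, 66, 71, 98, 145, 181, 202, 207, 206, 201, 189, 160, 116, 91, 83, 77, 68, 56]
225 [74, 74, 72, 69, 65, 59, 60, 72, 82, 87, 111, 157, 194, 215, 223, 224, 215, 196, 162, 119, 95, 91, 83, 71, 62]
[ 5.49126e+02 -2.87356e+02  1.13000e-01 -8.88700e+00] [-0.6 -0.1 -0.9  0.4  1.1  0.1  0.5 -0.5]
[ 5.48947e+02 -2.87825e+02  1.13000e-01 -1.03280e+01] [-0.   0.2 -0.9  0.6  1.1  0.1  1.1 -0.4 -0.7 -0.2 -0.1 -0.1]
roller (np.float64(381.3137128089587), np.float64(133.53659085235665)) barends [(np.float64(217.1513147016584), np.float64(139.5568137533826)), (np.float64(327.03842271079344), np.float64(138.3251958649789)), (np.float64(437.02921514366), np.float64(137.09241587855172))]
```

Request:
{"fn": "jog_arm", "kwargs": {
  "motion": [
    [[-25,-230,0],0],
    [[-25,-230,0],0],
    [[-25,-230,0],0],
    [[-25,-230,0],0],
    [[-25,-230,0],0]
  ]
}}

```text
t: 2.95
eef_pos: [446.8, -56.5, 327.9]
tcp_rot: [3.141, -0.0, 0.1]
ft_force: [0.1, -0.5, -0.8]
opening: 0.996
grip_force: 0.0
```

Request:
{"fn": "jog_arm", "kwargs": {
  "motion": [
    [[-20,-195,0],0],
    [[-20,-195,0],0],
    [[-20,-195,0],0],
    [[-20,-195,0],0],
    [[-20,-195,0],0]
  ]
}}

```text
t: 3.45
eef_pos: [407.5, 137.0, 327.8]
tcp_rot: [-3.141, -0.0, 0.105]
ft_force: [-0.0, -0.2, -0.4]
opening: 1.004
grip_force: 0.0
```

Run:
```python
from h import *
p=read_camera("wrist"); cv2.imwrite("pics/w2.png",p["img"]); np.save("pics/w2.npy",{k:v for k,v in p.items() if k!="img"},allow_pickle=True)
print(state()["eef_pos"],state()["tcp_rot"])
for t in ["dipper","tab"]:
    print(t,[(round(r["p"],2),[int(x) for x in r["box"]]) for r in cut_out(t,p)])
cv2.imwrite("pics/w2c.png",cv2.resize(p["img"][:240,:],None,fx=1.25,fy=1.25,interpolation=2))
```

```text
[408.14283832 135.17305637 327.73087977] [ 3.14138340e+00 -3.94081333e-04  1.04399352e-01]
dipper [(0.89, [203, 80, 270, 136]), (0.85, [298, 96, 344, 152])]
tab [(0.61, [299, 100, 348, 152]), (0.59, [207, 84, 274, 131])]
```

View pics/w2c.png

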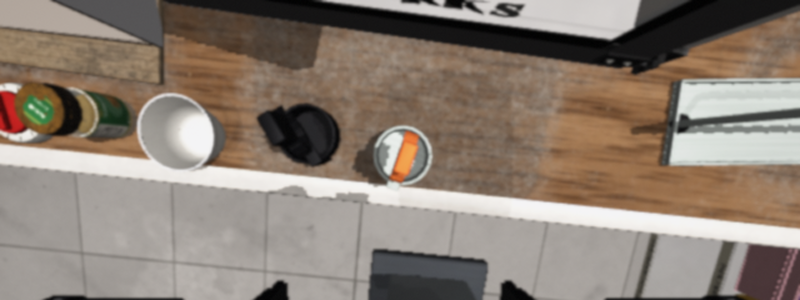

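Directly below the camera is the steel dipper (full-frame tab at about (323,122)). Its strap shows at the robot side (318,149), so the hook gap faces away from the robot. The black look-alike is at (240,105), clear of it.

Run:
```python
from h import *
p=np.load("pics/w2.npy",allow_pickle=True).item(); img=cv2.imread("pics/w2.png")
h=cv2.cvtColor(img,cv2.COLOR_BGR2HSV); m=((h[...,0]>4)&(h[...,0]<20)&(h[...,1]>170)&(h[...,2]>140)).astype(np.uint8); m[:,:285]=0;m[:,365:]=0;m[:80]=0;m[165:]=0
n,l,st,c=cv2.connectedComponentsWithStats(m); k=1+st[1:,4].argmax(); ys,xs=np.where(l==k); print(st[k],c[k])
P=np.array([atz(p,u,v,160)[:2] for u,v in zip(xs,ys)])
r=cv2.minAreaRect(P.astype(np.float32)); w,V=np.linalg.eigh(np.cov(P.T)); v=V[:,1]*np.sign(V[0,1])
print("rect",r,"mean",P.mean(0),"yaw",np.arctan2(v[1],v[0]),np.sqrt(w*12), "cam",p["extrinsics"][:3,3])
# cup rim at z50
for uv in [(322,124)]: print(atz(p,*uv,50))
cv2.imwrite("pics/w2d.png",cv2.resize(img[85:165,280:370],None,fx=6,fy=6,interpolation=2))
```

```text
[313 105  21  40 333] [323.16816817 125.54354354]
rect ((469.89971923828125, 135.8018341064453), (10.529821395874023, 36.72866439819336), 77.28321075439453) mean [469.8299839  136.61014912] yaw -0.2148697466235609 [ 9.7447902  38.71658883] cam [474.48183825 145.06408157 471.13880791]
[470.06374682 135.29543338  50.        ]
```

View pics/w2d.png

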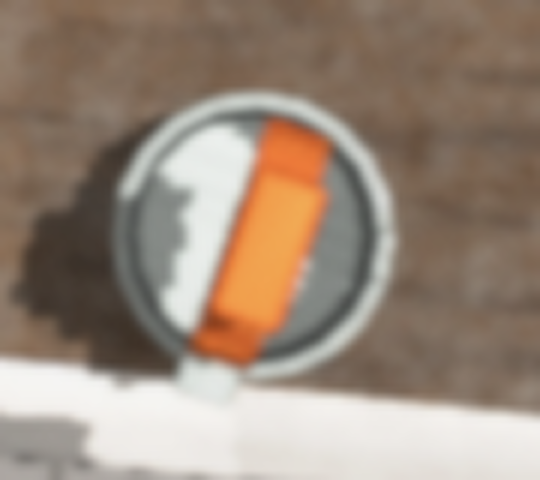

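Request:
{"fn": "jog_arm", "kwargs": {
  "motion": [
    [[61,6.5,98],0.315],
    [[61,6.5,98],0.315],
    [[61,6.5,98],0.315],
    [[61,6.5,98],0.315],
    [[61,6.5,98],0.315]
  ],
  "grip": 0.5
}}

```text
t: 4.1
eef_pos: [470.2, 132.8, 230.6]
tcp_rot: [3.142, -0.0, -0.213]
ft_force: [0.9, -0.2, -0.6]
opening: 0.639
grip_force: 0.0
```

Run:
```python
from h import *
print(state()["eef_pos"],state()["tcp_rot"],state()["ft_force"])
p=read_camera("wrist");img=p["img"];cv2.imwrite("pics/w3.png",img)
h=cv2.cvtColor(img,cv2.COLOR_BGR2HSV); m=((h[...,0]>4)&(h[...,0]<20)&(h[...,1]>170)&(h[...,2]>140)).astype(np.uint8)
n,l,st,c=cv2.connectedComponentsWithStats(m); k=1+st[1:,4].argmax(); ys,xs=np.where(l==k); print(st[k],c[k])
s=state()["eef_pos"]; print("grasp pt px",proj(p,s-[0,0,6]))
for uv in [(470,135,169),(469.5,135,127)]: print(proj(p,uv))
cv2.imwrite("pics/w3c.png",cv2.resize(img[100:400,150:490],None,fx=1.7,fy=1.7,interpolation=2))
```

```text
[470.17563149 132.80846385 230.5659436 ] [ 3.14156764e+00 -2.87392408e-04 -2.12894287e-01] [ 0.94931464 -0.23439182 -0.61777236]
[305 207  16  32 472] [311.98305085 222.22881356]
grasp pt px (np.float64(315.7460480581205), np.float64(258.1590311384408))
(np.float64(312.8390519004795), np.float64(223.8752237460605))
(np.float64(313.27840271572893), np.float64(207.87125414970043))
```

View pics/w3c.png

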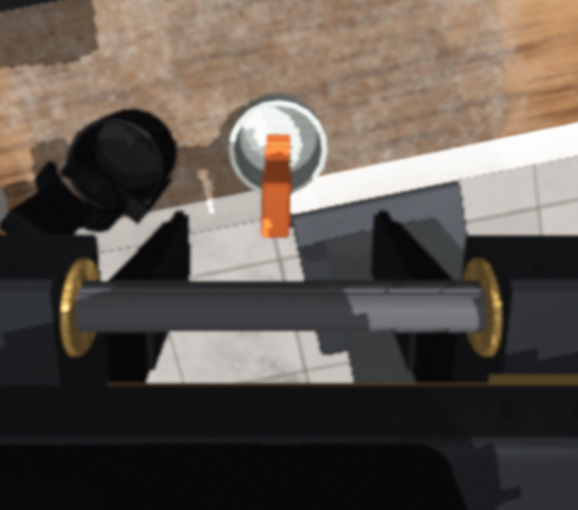

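Tab top is at (312,222), where predicted, and the black look-alike clears the fingers. Descending.

Request:
{"fn": "jog_arm", "kwargs": {
  "motion": [
    [[0,-2.3,40],0],
    [[0,-2.3,60],0],
    [[0,-2.3,72],0],
    [[0,-2.3,72],0]
  ]
}}

```text
t: 4.55
eef_pos: [470.2, 135.8, 158.0]
tcp_rot: [3.141, 0.0, -0.213]
ft_force: [0.3, 0.1, -0.3]
opening: 0.502
grip_force: 0.0
```

Request:
{"fn": "jog_arm", "kwargs": {
  "motion": [
    [[0,0,0],0],
    [[0,0,0],0],
    [[0,0,0],0],
    [[0,0,0],0],
    [[0,0,0],0]
  ],
  "grip": 1
}}

```text
t: 5.05
eef_pos: [470.7, 135.9, 157.9]
tcp_rot: [-3.142, -0.001, -0.214]
ft_force: [0.5, 0.0, 0.9]
opening: 0.133
grip_force: 0.1
```

Request:
{"fn": "jog_arm", "kwargs": {
  "motion": [
    [[0,0,0],0],
    [[0,0,0],0]
  ]
}}

```text
t: 5.25
eef_pos: [470.8, 135.9, 157.7]
tcp_rot: [3.142, -0.0, -0.214]
ft_force: [0.6, -0.5, 3.9]
opening: 0.124
grip_force: 30.0
```

Request:
{"fn": "jog_arm", "kwargs": {
  "motion": [
    [[0,0,-15],0],
    [[0,0,-40],0],
    [[0,0,-80],0],
    [[0,0,-110],0],
    [[0,0,-110],0]
  ]
}}

```text
t: 5.75
eef_pos: [471.8, 136.1, 270.9]
tcp_rot: [-3.14, -0.006, -0.214]
ft_force: [0.3, -0.7, -1.0]
opening: 0.122
grip_force: 30.0
```

Request:
{"fn": "jog_arm", "kwargs": {
  "motion": [
    [[10,45,0],0],
    [[20,90,0],0],
    [[30,135,0],0],
    [[40,180,0],0],
    [[45,200,0],0]
  ]
}}

```text
t: 6.25
eef_pos: [471.6, -72.0, 266.5]
tcp_rot: [3.141, 0.001, -0.216]
ft_force: [0.4, 0.0, -1.1]
opening: 0.124
grip_force: 30.0
```

Request:
{"fn": "jog_arm", "kwargs": {
  "motion": [
    [[10,45,0],-0.08],
    [[20,90,0],-0.16],
    [[30,135,0],-0.24],
    [[38,170,0],-0.327],
    [[41,182,0],-0.327]
  ]
}}

```text
t: 6.75
eef_pos: [473.0, -258.5, 266.1]
tcp_rot: [-3.141, 0.001, 0.112]
ft_force: [-0.5, 0.7, -0.9]
opening: 0.125
grip_force: 30.0
```

Request:
{"fn": "jog_arm", "kwargs": {
  "motion": [
    [[0,0,0],0],
    [[0,0,0],0]
  ]
}}

```text
t: 6.95
eef_pos: [473.2, -254.6, 266.9]
tcp_rot: [-3.14, 0.001, 0.112]
ft_force: [-0.0, -1.1, -1.5]
opening: 0.126
grip_force: 30.0
```

Run:
```python
from h import *
print(state()["eef_pos"],state()["tcp_rot"],state()["ft_force"],state()["opening"])
p=read_camera("wrist");cv2.imwrite("pics/w4.png",p["img"]);np.save("pics/w4.npy",{k:v for k,v in p.items() if k!="img"},allow_pickle=True)
for n in["scene","top"]:
    q=read_camera(n);cv2.imwrite(f"pics/{n}4.png",q["img"])
    print(n,[(round(r["p"],2),[int(x) for x in r["box"]]) for r in cut_out("roller",q)])
cv2.imwrite("pics/w4c.png",cv2.resize(p["img"],None,fx=1.25,fy=1.25,interpolation=2))
```

```text
[ 473.24583896 -254.60149906  266.91147782] [-3.14045774e+00  9.52101385e-04  1.11607353e-01] [-0.03100711 -1.09143155 -1.52798732] 0.12584521058325182
scene []
top [(0.62, [397, 210, 436, 236])]
```

View pics/w4c.png

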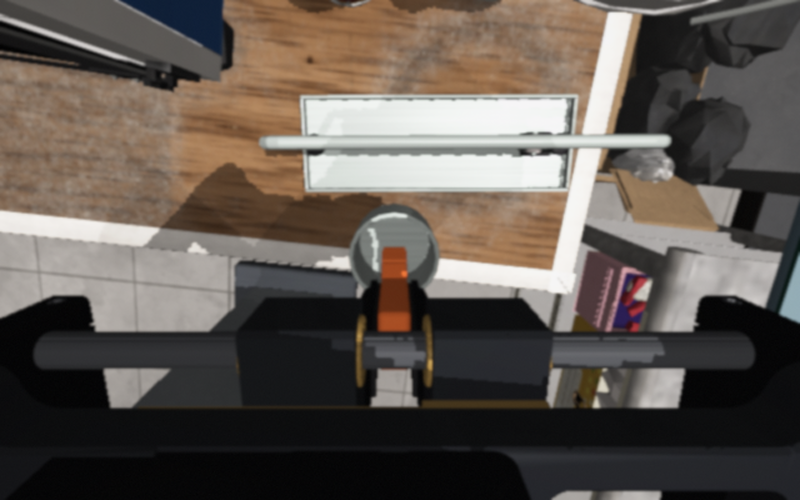

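Dipper held upright at (315,205). The bar runs from (208,114) to (537,113), with tray corners (242,77), (462,76), (454,152), (245,152). I'll now do a two-view fit for bar height.

```bash
cat > fit2.py <<'E'
from h import *
from scipy.optimize import least_squares
D=[]
for n,tr,be in(("w1",[(229.5,100),(417,97.5),(411,162.5),(233,165)],[(198,0),(457,0)]),("w4",[(241.8,77),(461.4,76),(454.4,152),(244.8,152)],[(208,0),(537,0)])):
    p=np.load(f"pics/{n}.npy",allow_pickle=True).item(); g=cv2.imread(f"pics/{n}.png").astype(float).min(2)
    r0=dict(w1=138,w4=114)[n]; out=[]
    for u in [be[0][0]+6,be[0][0]+12,be[0][0]+18,be[1][0]-18,be[1][0]-12,be[1][0]-6]:
        col=g[r0-14:r0+15,u]; e=np.abs(np.gradient(col)); a=r0-14+np.where(col>(np.percentile(col,30)+col.max())/2)[0]; out.append((u,round(a.mean(),1),len(a)))
    print(n,out); D.append((p,tr,be,[o for o in out if o[2]<13]))
def W(q,X): c,s=np.cos(q[2]),np.sin(q[2]); return [q[0]+c*X[0]-s*X[1],q[1]+s*X[0]+c*X[1],X[2]+q[3]]
cor=[(45,130,14),(45,-130,14),(-45,-130,14),(-45,130,14)]
def R(q,ds,bar=1,tray=1):
    o=[]
    for p,tr,be,ln in ds:
        if tray:
            for X,uv in zip(cor,tr): o+=list(np.subtract(proj(p,W(q,X)),uv))
        if bar:
            A=np.array(proj(p,W(q,(0,124,170))));B=np.array(proj(p,W(q,(0,-124,170))))
            o+=[A[0]-be[0][0],B[0]-be[1][0]]
            for u,v,_ in ln: o.append(A[1]+(B[1]-A[1])*(u-A[0])/(B[0]-A[0])-v)
    return np.array(o)
for nm,ds,b,t in(("both",D,1,1),("w1",D[:1],1,1),("w4",D[1:],1,1),("bar both",D,1,0),("tray both",D,0,1)):
    r=least_squares(R,[549,-288,.11,0],args=(ds,b,t)); print(nm,r.x.round(3),"rms",np.sqrt((r.fun**2).mean()).round(2))
E
python3 fit2.py
```

```text
w1 [(204, np.float64(139.5), 8), (210, np.float64(139.5), 8), (216, np.float64(139.5), 8), (439, np.float64(136.5), 6), (445, np.float64(137.0), 7), (451, np.float64(136.5), 6)]
w4 [(214, np.float64(113.0), 9), (220, np.float64(113.0), 9), (226, np.float64(113.0), 9), (519, np.float64(112.5), 8), (525, np.float64(112.5), 8), (531, np.float64(115.8), 12)]
both [ 5.49411e+02 -2.88361e+02  1.12000e-01 -9.48500e+00] rms 0.83
w1 [ 5.49155e+02 -2.87800e+02  1.14000e-01 -1.04030e+01] rms 0.53
w4 [ 5.49544e+02 -2.88747e+02  1.11000e-01 -9.38900e+00] rms 0.93
bar both [ 5.49396e+02 -2.88557e+02  1.12000e-01 -1.03660e+01] rms 0.76
tray both [ 5.49481e+02 -2.88085e+02  1.14000e-01 -7.29200e+00] rms 0.74
```

```bash
cat >> fit2.py <<'E'
print("---- free k1 / free scale")
P0=proj
def mk(k):
    def f(p,X):
        u,v=P0(p,X); fo,cx,cy=K(p); a,b=(u-cx)/fo,(v-cy)/fo; r=a*a+b*b; return cx+fo*a*(1+k*r),cy+fo*b*(1+k*r)
    return f
def R2(q,s0):
    global proj; proj=mk(q[4]); return R(q[:4],D)
r=least_squares(R2,[549,-288,.11,0,0],args=(0,)); J=np.linalg.inv(r.jac.T@r.jac); print(r.x.round(3),np.sqrt((r.fun**2).mean()).round(2),"sd/px",np.sqrt(np.diag(J)).round(2))
proj=mk(r.x[4]); print(R(r.x[:4],D).round(1))
proj=P0
im=cv2.imread("pics/scene4.png"); s=read_camera("scene")
for z0 in(0,-9): print("scene px",[np.round(proj(s,W([549.4,-288.4,.112,z0],X)),1).tolist() for X in((0,105,170),(0,0,170),(0,-105,170),(45,130,14),(-45,130,14),(45,-130,14))])
cv2.imwrite("pics/s4c.png",cv2.resize(im[95:185,345:425],None,fx=6.5,fy=6.5,interpolation=2))
E
python3 fit2.py | sed -n '/----/,$p'
```

```text
---- free k1 / free scale
[ 5.49268e+02 -2.88310e+02  1.12000e-01 -1.01170e+01  7.00000e-03] 0.83 sd/px [0.49 0.35 0.   2.09 0.02]
[ 0.2 -0.3 -0.3  0.4  1.5  0.   1.3 -0.7 -0.4  0.8 -0.3 -0.4 -0.4  0.4
 -0.2  0.3 -0.1 -0.6 -0.9  0.4 -2.   0.6  1.   0.6 -0.8  0.3  0.4  0.4
  0.4  0.8  0.8 -2.5]
scene px [[373.4, 138.6], [382.2, 121.3], [390.5, 105.0], [357.8, 167.5], [378.9, 173.9], [378.7, 126.8]]
scene px [[373.2, 140.3], [382.0, 123.0], [390.3, 106.7], [357.7, 169.0], [378.7, 175.4], [378.5, 128.3]]
```

View pics/s4c.png

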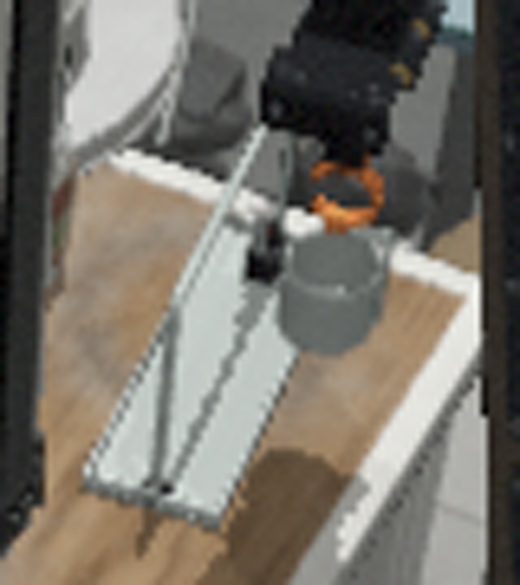

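```bash
cat >> fit2.py <<'E'
print("---- scale")
def R3(q,z0):
    global proj
    def f(p,X):
        u,v=P0(p,X); fo,cx,cy=K(p); return cx+(u-cx)*q[3],cy+(v-cy)*q[3]
    proj=f; return R([q[0],q[1],q[2],z0],D)
for z0 in(0,-5,-9):
    r=least_squares(R3,[549,-288,.11,1],args=(z0,)); print(z0,r.x.round(3),np.sqrt((r.fun**2).mean()).round(2))
proj=P0
h=cv2.cvtColor(im,cv2.COLOR_BGR2HSV); m=((h[...,0]>4)&(h[...,0]<18)&(h[...,1]>170)&(h[...,2]>120)); m[:,:385]=0;m[:,415:]=0;m[:110]=0;m[140:]=0
ys,xs=np.where(m); print("ring px box",xs.min(),xs.max(),ys.min(),ys.max())
c,s_=np.cos(.112),np.sin(.112); T=np.array([473.2,-254.6,266.9-158])
Q=[]
for a in np.linspace(.3,2*np.pi-.65,60):
    for rr in(18,23):
        for y in(-6,6):
            x=rr*np.cos(a); Q.append(proj(s,T+[c*x-s_*y,s_*x+c*y,106+rr*np.sin(a)]))
Q=np.array(Q);print("pred ring box",Q.min(0),Q.max(0))
for z in(0,50):
    C=np.array([proj(s,T+[30*np.cos(a),30*np.sin(a),z]) for a in np.linspace(0,6.28,90)]);print("cup z",z,C.min(0),C.max(0))
E
python3 fit2.py | sed -n '/---- scale/,$p'
```

```text
---- scale
0 [ 5.51403e+02 -2.88021e+02  1.12000e-01  9.71000e-01] 1.22
-5 [ 5.50322e+02 -2.88192e+02  1.12000e-01  9.87000e-01] 0.96
-9 [ 5.49454e+02 -2.88328e+02  1.12000e-01  9.99000e-01] 0.83
ring px box 393 403 120 130
pred ring box [392.03313696 118.43835031] [404.31518006 130.12677673]
cup z 0 [387.10631164 139.08804621] [402.43293736 149.8966537 ]
cup z 50 [388.39627652 129.8002856 ] [404.04650979 140.64778358]
```

Request:
{"fn": "jog_arm", "kwargs": {
  "motion": [
    [[0,0,20],0],
    [[0,0,42],0],
    [[20,0,42],0],
    [[40,0,42],0],
    [[40,0,42],0]
  ]
}}

```text
t: 7.8
eef_pos: [514.9, -250.7, 225.4]
tcp_rot: [3.141, -0.001, 0.114]
ft_force: [0.4, -0.6, -2.1]
opening: 0.126
grip_force: 30.0
```

Request:
{"fn": "jog_arm", "kwargs": {
  "motion": [
    [[0,0,0],0],
    [[0,0,0],0]
  ]
}}

```text
t: 8.0
eef_pos: [512.7, -251.0, 225.6]
tcp_rot: [-3.142, 0.0, 0.113]
ft_force: [0.0, -0.2, -1.6]
opening: 0.127
grip_force: 30.0
```

Run:
```python
from h import *
s=state();print(s["eef_pos"],s["tcp_rot"],s["ft_force"])
a=read_camera("scene")["img"][95:185,345:425];b=read_camera("wrist")["img"];b=b[60:300,160:480]
b=cv2.resize(b,(780,585),interpolation=2)[:,:]
a=cv2.resize(a,None,fx=6,fy=6,interpolation=2)
cv2.imwrite("pics/c5.png",np.hstack([a,cv2.resize(b,(320,540))])[:, :800])
```

```text
[ 512.70605071 -250.96892006  225.64795774] [-3.14154826e+00  2.52404066e-04  1.12844119e-01] [ 0.04110279 -0.1610638  -1.55229267]
```

View pics/c5.png

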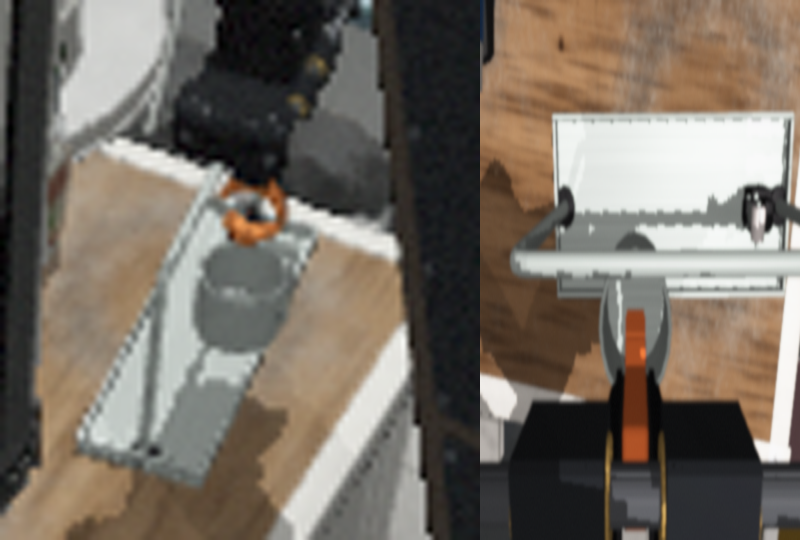

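Scene view shows the gap (left of the ring) facing the bar at the right level, with the roller at the far right end. Entering gently.

Request:
{"fn": "jog_arm", "kwargs": {
  "motion": [
    [[3,0,0],0],
    [[6,0,0],0],
    [[9,0,0],0],
    [[12,0,0],0],
    [[12,0,0],0]
  ]
}}

```text
t: 8.6
eef_pos: [525.5, -249.7, 225.5]
tcp_rot: [3.142, 0.0, 0.113]
ft_force: [0.4, 1.0, -1.2]
opening: 0.123
grip_force: 30.0
```

Request:
{"fn": "jog_arm", "kwargs": {
  "motion": [
    [[2,0,0],0],
    [[4,0,0],0],
    [[6,0,0],0],
    [[6,0,0],0],
    [[6,0,0],0]
  ]
}}

```text
t: 9.1
eef_pos: [531.1, -249.1, 225.6]
tcp_rot: [3.142, 0.0, 0.113]
ft_force: [0.1, 0.3, -0.9]
opening: 0.128
grip_force: 30.0
```

Request:
{"fn": "jog_arm", "kwargs": {
  "motion": [
    [[4,0,0],0],
    [[8,0,0],0],
    [[12,0,0],0],
    [[14.5,0,0],0],
    [[14.5,0,0],0]
  ]
}}

```text
t: 9.6
eef_pos: [545.9, -247.4, 225.5]
tcp_rot: [3.142, 0.0, 0.113]
ft_force: [0.4, -0.2, -1.2]
opening: 0.125
grip_force: 30.0
```

Request:
{"fn": "jog_arm", "kwargs": {
  "motion": [
    [[0,0,4],0],
    [[0,0,8],0],
    [[0,0,12],0],
    [[0,0,12],0],
    [[0,0,12],0]
  ]
}}

```text
t: 10.1
eef_pos: [545.5, -247.5, 213.5]
tcp_rot: [-3.142, 0.0, 0.113]
ft_force: [-0.3, 0.3, -1.7]
opening: 0.127
grip_force: 30.0
```

Request:
{"fn": "jog_arm", "kwargs": {
  "motion": [
    [[0,0,1.5],0],
    [[0,0,3],0],
    [[0,0,4],0],
    [[0,0,4],0],
    [[0,0,4],0]
  ]
}}

```text
t: 10.6
eef_pos: [545.6, -247.5, 209.6]
tcp_rot: [3.141, -0.0, 0.113]
ft_force: [-0.1, 0.2, -1.2]
opening: 0.124
grip_force: 30.0
```

Request:
{"fn": "jog_arm", "kwargs": {
  "motion": [
    [[0,0,0.5],0],
    [[0,0,1],0],
    [[0,0,1.5],0],
    [[0,0,1.5],0],
    [[0,0,1.5],0]
  ]
}}

```text
t: 11.1
eef_pos: [545.5, -247.5, 208.1]
tcp_rot: [3.142, 0.0, 0.113]
ft_force: [0.7, -0.5, -0.7]
opening: 0.125
grip_force: 30.0
```

Request:
{"fn": "jog_arm", "kwargs": {
  "motion": [
    [[0,0,0.5],0],
    [[0,0,1],0],
    [[0,0,1],0],
    [[0,0,1],0]
  ]
}}

```text
t: 11.5
eef_pos: [545.6, -247.5, 207.5]
tcp_rot: [3.141, -0.0, 0.113]
ft_force: [-1.5, 1.0, 4.8]
opening: 0.125
grip_force: 30.0
```

Request:
{"fn": "jog_arm", "kwargs": {
  "motion": [
    [[0,0,0.5],0],
    [[0,0,1],0],
    [[0,0,1],0],
    [[0,0,1],0]
  ]
}}

```text
t: 11.9
eef_pos: [545.6, -247.5, 207.3]
tcp_rot: [3.141, -0.001, 0.113]
ft_force: [-3.6, 2.7, 12.7]
opening: 0.127
grip_force: 30.0
```

Request:
{"fn": "jog_arm", "kwargs": {
  "motion": [
    [[-3,0,-1.8],0],
    [[-3,10,-1.8],0],
    [[-3,20,-1.8],0],
    [[-3,30,-1.8],0],
    [[-3,40,-1.8],0]
  ]
}}

```text
t: 12.4
eef_pos: [547.3, -288.6, 207.9]
tcp_rot: [-3.142, -0.0, 0.112]
ft_force: [1.2, 3.8, 3.6]
opening: 0.121
grip_force: 30.0
```

Request:
{"fn": "jog_arm", "kwargs": {
  "motion": [
    [[0,8,0],0],
    [[0,16,0],0],
    [[0,24,0],0],
    [[0,24,0],0],
    [[0,24,0],0]
  ]
}}

```text
t: 12.9
eef_pos: [549.8, -312.2, 208.0]
tcp_rot: [3.14, -0.0, 0.113]
ft_force: [2.2, -1.8, 2.3]
opening: 0.127
grip_force: 30.0
```

Run:
```python
from h import *
s=state();print(s["eef_pos"],s["tcp_rot"],s["ft_force"])
p=read_camera("wrist");cv2.imwrite("pics/w6.png",p["img"])
c,sn=np.cos(.1125),np.sin(.1125)
for cx in((549.4,-288.3),(547,-288.3)):
    print("roller px",np.round(proj(p,[cx[0]+70*sn,cx[1]-70*c,80]),1),np.round(proj(p,[cx[0]+64*sn,cx[1]-64*c,80]),1))
cv2.imwrite("pics/w6c.png",cv2.resize(p["img"][60:260,240:480],None,fx=3,fy=3,interpolation=2))
```

```text
[ 549.84669627 -312.22502643  207.99391716] [ 3.14003190e+00 -4.71244422e-04  1.12519002e-01] [ 2.20473196 -1.84372236  2.32732553]
roller px [368.7 196.9] [361.8 196.9]
roller px [368.2 199.6] [361.4 199.6]
```

View pics/w6c.png

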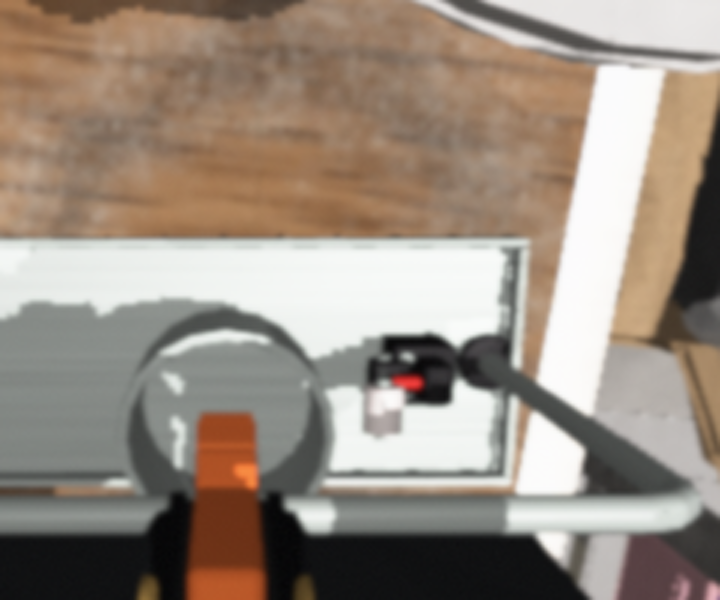

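Roller is at (367,198), matching the prediction within about 1 px, and the cup edge is at (351,197). The remaining gap is about 10 mm, so click is at about +18 mm and overtravel at +30 mm. Going +21.

Request:
{"fn": "jog_arm", "kwargs": {
  "motion": [
    [[0,4,0],0],
    [[0,8,0],0],
    [[0,11,0],0],
    [[0,14,0],0],
    [[0,16,0],0]
  ]
}}

```text
t: 13.45
eef_pos: [551.6, -327.4, 207.9]
tcp_rot: [-3.141, -0.0, 0.113]
ft_force: [1.6, 5.0, 6.2]
opening: 0.124
grip_force: 30.0
```

Request:
{"fn": "jog_arm", "kwargs": {
  "motion": [
    [[0,2,0],0],
    [[0,4,0],0],
    [[0,5,0],0],
    [[0,5,0],0],
    [[0,5,0],0]
  ]
}}

```text
t: 13.95
eef_pos: [552.2, -332.4, 208.0]
tcp_rot: [3.141, -0.0, 0.113]
ft_force: [1.7, 3.2, 4.9]
opening: 0.129
grip_force: 30.0
```

```bash
cat > look.py <<'E'
import sys
from h import *
s=state();print(s["t"],s["eef_pos"],s["tcp_rot"],s["ft_force"])
p=read_camera("wrist");img=p["img"];n=sys.argv[1];cv2.imwrite(f"pics/{n}.png",img)
c,sn=np.cos(.1125),np.sin(.1125)
for d in(0,8,12,20): print(d,"roller L edge/ctr px",[np.round(proj(p,[549.4+y*sn,-288.3-y*c,80-d*d/100]),1).tolist() for y in(64+d,70+d)])
cv2.imwrite(f"pics/{n}c.png",cv2.resize(img[60:260,240:480],None,fx=3,fy=3,interpolation=2))
E
python3 look.py w7
```

```text
13.95 [ 552.16262534 -332.42011447  207.95320137] [ 3.14136092e+00 -1.28397392e-04  1.12742721e-01] [1.69466073 3.21395246 4.85306701]
0 roller L edge/ctr px [[338.6, 197.0], [345.5, 197.0]]
8 roller L edge/ctr px [[347.7, 196.8], [354.6, 196.8]]
12 roller L edge/ctr px [[352.2, 196.6], [359.1, 196.6]]
20 roller L edge/ctr px [[361.0, 195.9], [367.8, 195.9]]
```

View pics/w7c.png

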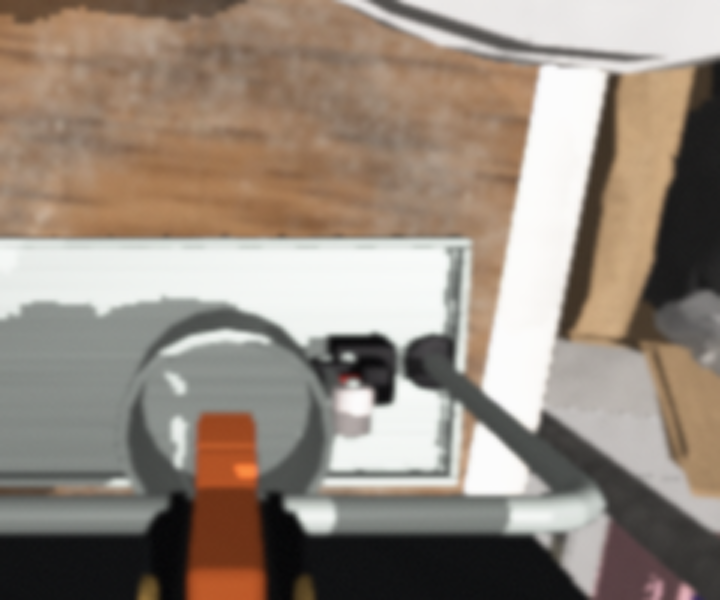

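I've gone one over the picture limit (11 viewed), so I'll work numerically from here. The roller's right edge is at 364 px, about 10.5 mm pushed (≈0.21 rad): clicked and well short of overtravel. Relieve the preload, then release.

Request:
{"fn": "jog_arm", "kwargs": {
  "motion": [
    [[0,0,-0.5],0],
    [[0,0,-0.5],0],
    [[0,0,-0.5],0]
  ]
}}

```text
t: 14.3
eef_pos: [552.0, -332.4, 208.1]
tcp_rot: [3.141, 0.0, 0.113]
ft_force: [2.1, 1.2, 0.5]
opening: 0.123
grip_force: 30.0
```

Request:
{"fn": "jog_arm", "kwargs": {
  "motion": [
    [[0,0,0],0],
    [[0,0,0],0],
    [[0,0,0],0],
    [[0,0,0],0],
    [[0,0,0],0]
  ],
  "grip": 0.3
}}

```text
t: 14.8
eef_pos: [552.1, -332.3, 208.4]
tcp_rot: [3.142, 0.0, 0.113]
ft_force: [-0.5, -0.4, -0.3]
opening: 0.49
grip_force: 0.0
```

```bash
cat > roll.py <<'E'
import sys
from h import *
n=sys.argv[1]; s=state();print(s["t"],s["eef_pos"].round(1),s["ft_force"].round(1),s["opening"])
p=read_camera("wrist");img=p["img"];cv2.imwrite(f"pics/{n}.png",img)
h=cv2.cvtColor(img,cv2.COLOR_BGR2HSV); m=((h[...,0]>4)&(h[...,0]<18)&(h[...,1]>170)&(h[...,2]>100)).astype(np.uint8)
k,l,st,c=cv2.connectedComponentsWithStats(m); i=1+st[1:,4].argmax(); print("orange",st[i],c[i].round(1))
c,sn=np.cos(.1125),np.sin(.1125)
for d in(0,8,12,20): print(d,"R edge,ctr px",[np.round(proj(p,[549.4+y*sn,-288.3-y*c,80-d*d/100]),1).tolist() for y in(76+d,70+d)])
v=int(round(proj(p,[549.4+70*sn,-288.3-70*c,80])[1])); g=img.astype(int)
for r in(v-3,v,v+3,v+6): print(r,[tuple(x) for x in g[r,330:385:1]] if len(sys.argv)>2 else g[r,325:385].min(1).tolist())
E
python3 roll.py w8
python3 - <<'E'
import cv2
g=cv2.imread("pics/w7.png")
for r in(194,197,200,203): print(r,g[r,325:385].min(1).tolist())
E
```

```text
14.8 [ 552.1 -332.3  208.4] [-0.5 -0.4 -0.3] 0.49006701060186997
orange [ 294  191   43   75 2167] [314.7 232.4]
0 R edge,ctr px [[352.5, 196.7], [345.6, 196.7]]
8 R edge,ctr px [[361.6, 196.5], [354.7, 196.5]]
12 R edge,ctr px [[366.0, 196.3], [359.2, 196.3]]
20 R edge,ctr px [[374.7, 195.7], [367.9, 195.7]]
194 [126, 121, 104, 90, 85, 83, 83, 83, 82, 80, 79, 79, 86, 105, 123, 131, 138, 151, 164, 172, 174, 173, 175, 186, 199, 200, 178, 147, 139, 146, 149, 149, 148, 147, 145, 140, 128, 115, 110, 110, 110, 110, 115, 129, 146, 174, 215, 237, 244, 245, 246, 246, 245, 245, 245, 245, 245, 245, 245, 245]
197 [80, 80, 78, 80, 81, 83, 83, 84, 83, 83, 82, 81, 91, 112, 128, 136, 143, 155, 167, 171, 173, 170, 165, 159, 153, 159, 189, 226, 239, 244, 245, 245, 245, 245, 245, 245, 244, 244, 244, 244, 244, 244, 244, 244, 244, 245, 245, 245, 245, 245, 245, 245, 244, 244, 244, 244, 244, 245, 244, 244]
200 [35, 35, 35, 38, 50, 66, 80, 84, 84, 83, 81, 88, 102, 120, 130, 139, 151, 162, 168, 171, 171, 167, 163, 157, 150, 160, 198, 231, 242, 244, 244, 244, 244, 244, 244, 244, 244, 244, 244, 244, 244, 244,
[... 883 characters left out ...]
, 238, 241, 241, 241, 242, 242, 243, 243, 243, 243, 243, 243, 243, 243, 243, 243, 243, 243, 243, 242]
200 [115, 134, 139, 139, 140, 139, 139, 139, 139, 139, 139, 139, 139, 139, 138, 136, 125, 104, 83, 73, 73, 80, 99, 120, 129, 130, 133, 142, 152, 159, 164, 166, 167, 166, 162, 157, 150, 153, 183, 223, 238, 242, 242, 242, 242, 242, 242, 242, 242, 242, 242, 242, 242, 242, 242, 242, 242, 242, 241, 237]
203 [102, 128, 138, 140, 140, 139, 139, 140, 140, 139, 139, 139, 139, 139, 139, 129, 107, 86, 76, 74, 72, 75, 87, 111, 127, 132, 134, 143, 154, 160, 164, 166, 165, 164, 161, 155, 150, 158, 192, 227, 238, 241, 242, 242, 241, 241, 241, 241, 241, 241, 241, 241, 241, 241, 241, 241, 241, 241, 240, 235]
```

Request:
{"fn": "jog_arm", "kwargs": {
  "motion": [
    [[0,0,-5],0],
    [[0,0,-5],0],
    [[0,0,-5],0],
    [[0,0,-5],0],
    [[0,0,-5],0]
  ],
  "grip": 0.2
}}

```text
t: 15.35
eef_pos: [552.1, -332.3, 213.3]
tcp_rot: [-3.142, 0.0, 0.113]
ft_force: [0.1, -0.3, -0.2]
opening: 0.798
grip_force: 0.0
```

Request:
{"fn": "jog_arm", "kwargs": {
  "motion": [
    [[0,0,0],0],
    [[0,0,0],0],
    [[0,0,0],0],
    [[0,0,0],0],
    [[0,0,0],0]
  ]
}}

```text
t: 15.85
eef_pos: [552.1, -332.2, 213.4]
tcp_rot: [3.142, 0.0, 0.113]
ft_force: [0.4, 0.8, -0.8]
opening: 0.8
grip_force: 0.0
```

```bash
python3 roll.py w9 | cut -c1-330
python3 - <<'E'
from h import *
# tab outline rows: left/right orange extents in w7 (held), w8, w9
for n in("w7","w8","w9"):
    img=cv2.imread(f"pics/{n}.png");h=cv2.cvtColor(img,cv2.COLOR_BGR2HSV); m=((h[...,0]>4)&(h[...,0]<18)&(h[...,1]>170)&(h[...,2]>100))
    print(n,[(v,np.where(m[v,270:360])[0].min()+270,np.where(m[v,270:360])[0].max()+270) for v in range(190,280,8) if m[v,270:360].any()])
E
```

```text
15.85 [ 552.1 -332.2  213.4] [ 0.4  0.8 -0.8] 0.8004117539930389
orange [ 296  191   41   75 2090] [315.1 232.2]
0 R edge,ctr px [[351.9, 195.5], [345.1, 195.5]]
8 R edge,ctr px [[360.8, 195.3], [354.1, 195.3]]
12 R edge,ctr px [[365.2, 195.1], [358.4, 195.1]]
20 R edge,ctr px [[373.6, 194.5], [367.0, 194.5]]
192 [132, 125, 109, 92, 83, 81, 80, 79, 78, 76, 77, 86, 107, 124, 131, 139, 151, 161, 168, 170, 170, 168, 183, 212, 219, 183, 117, 69, 64, 75, 79, 75, 65, 57, 53, 49, 44, 40, 38, 38, 38, 40, 45, 56, 86, 149, 214, 239, 244, 245, 245, 245, 245, 245, 245, 245, 245, 244, 243, 238]
195 [109, 97, 85, 83, 82, 81, 81, 80, 79, 78, 77, 87, 107, 125, 132, 139, 151, 161, 168, 170, 167, 164, 166, 173, 178, 188, 215, 233, 239, 241, 241, 241, 241, 241, 241, 239, 237, 235, 233, 233, 234, 235, 237, 239, 240, 241, 243, 243, 243, 243, 243, 243, 243, 243, 242, 243, 242, 243, 242, 237]
198 [35, 39, 49, 65, 77, 80, 81, 81, 81, 80, 81, 92, 110, 126, 134, 145, 157, 164, 167, 167, 166, 160, 154, 147, 148, 180, 222, 238, 242, 242, 242, 242, 242, 242, 242, 242, 242, 242, 242, 242, 242, 242, 242, 242, 242,
[... 642 characters left out ...]
nt64(302), np.int64(327))]
w8 [(198, np.int64(304), np.int64(324)), (206, np.int64(302), np.int64(328)), (214, np.int64(299), np.int64(327)), (222, np.int64(298), np.int64(325)), (230, np.int64(306), np.int64(327)), (238, np.int64(302), np.int64(330)), (246, np.int64(294), np.int64(332)), (254, np.int64(294), np.int64(335)), (262, np.int64(301), np.int64(335))]
w9 [(198, np.int64(304), np.int64(326)), (206, np.int64(301), np.int64(326)), (214, np.int64(299), np.int64(326)), (222, np.int64(306), np.int64(325)), (230, np.int64(305), np.int64(328)), (238, np.int64(297), np.int64(331)), (246, np.int64(297), np.int64(333)), (254, np.int64(297), np.int64(336)), (262, np.int64(303), np.int64(333))]
```

The lever has relaxed: the dipper tilts about 0.13 rad on the bar when let go and the roller is back near rest. I'll slide the freely hanging hook further by pushing the low end of the tab with one open finger, watching the roller.

Request:
{"fn": "jog_arm", "kwargs": {
  "motion": [
    [[0,0,0],0],
    [[0,0,0],0],
    [[0,0,4],0],
    [[0,0,8.5],0],
    [[0,0,8.5],0]
  ],
  "grip": 0.6
}}

```text
t: 16.4
eef_pos: [551.9, -332.1, 204.0]
tcp_rot: [-3.141, 0.001, 0.113]
ft_force: [0.2, 0.7, -0.4]
opening: 0.437
grip_force: 0.0
```

Request:
{"fn": "jog_arm", "kwargs": {
  "motion": [
    [[0,4,0],0],
    [[0,8,0],0],
    [[0,12,0],0],
    [[0,16,0],0],
    [[0,18,0],0]
  ]
}}

```text
t: 16.9
eef_pos: [554.2, -350.5, 205.0]
tcp_rot: [-3.141, -0.0, 0.112]
ft_force: [0.2, 1.5, 1.8]
opening: 0.399
grip_force: 1.2
```

```bash
cat > r2.py <<'E'
import sys
from h import *
n=sys.argv[1]; s=state();print(s["t"],s["eef_pos"].round(1),s["ft_force"].round(1),round(s["opening"],3))
p=read_camera("wrist");img=p["img"];cv2.imwrite(f"pics/{n}.png",img)
c,sn=np.cos(.1125),np.sin(.1125)
# roller right edge: midpoint of grey->white tray step, rows around roller
ds=np.arange(-4,26,.25); uv=[np.array(proj(p,[549.4+(76+d)*sn,-288.3-(76+d)*c,80-d*d/100])) for d in ds]
g=img.astype(float).min(2)
for off in(2,5,8):
    prof=np.array([cv2.getRectSubPix(g.astype(np.float32),(1,1),(float(u),float(v)+off))[0,0] for u,v in uv]); i=np.where(prof<200)[0]
    print("row+",off,"edge d=",ds[i.max()]+1 if len(i) and i.max()<len(ds)-1 else None)
h=cv2.cvtColor(img,cv2.COLOR_BGR2HSV); m=((h[...,0]>4)&(h[...,0]<18)&(h[...,1]>170)&(h[...,2]>100)); m[:,:260]=0;m[:,400:]=0
print("orange",[(v,int(np.where(m[v])[0].min()),int(np.where(m[v])[0].max())) for v in range(190,280,8) if m[v].any()])
E
python3 r2.py w10
```

```text
16.9 [ 554.2 -350.5  205. ] [0.2 1.5 1.8] 0.399
row+ 2 edge d= 0.25
row+ 5 edge d= 0.25
row+ 8 edge d= -2.5
orange [(198, 279, 294), (206, 279, 298), (214, 279, 299), (222, 278, 300), (230, 282, 303), (238, 282, 306), (246, 283, 310), (254, 283, 311), (262, 282, 311)]
```

Request:
{"fn": "jog_arm", "kwargs": {
  "motion": [
    [[0,2,0],0],
    [[0,4,0],0],
    [[0,6,0],0],
    [[0,6,0],0]
  ]
}}

```text
t: 17.35
eef_pos: [554.9, -356.4, 204.9]
tcp_rot: [3.141, -0.0, 0.113]
ft_force: [0.7, 0.6, -0.7]
opening: 0.403
grip_force: 0.2
```

```bash
python3 r2.py w11
```

```text
17.35 [ 554.9 -356.4  204.9] [ 0.7  0.6 -0.7] 0.403
row+ 2 edge d= 4.75
row+ 5 edge d= 4.75
row+ 8 edge d= 2.75
orange [(198, 278, 294), (206, 278, 298), (214, 277, 300), (222, 277, 300), (230, 282, 303), (238, 283, 307), (246, 283, 311), (254, 283, 313), (262, 282, 313)]
```

The lever now follows (about 4.7 mm). Six more millimetres.

Request:
{"fn": "jog_arm", "kwargs": {
  "motion": [
    [[0,2,0],0],
    [[0,4,0],0],
    [[0,6,0],0],
    [[0,6,0],0]
  ]
}}

```text
t: 17.8
eef_pos: [555.5, -362.5, 204.9]
tcp_rot: [3.141, -0.0, 0.113]
ft_force: [0.6, -0.0, 0.6]
opening: 0.398
grip_force: 0.1
```

```bash
python3 r2.py w12
```

```text
17.8 [ 555.5 -362.5  204.9] [ 0.6 -0.   0.6] 0.398
row+ 2 edge d= 8.0
row+ 5 edge d= 8.0
row+ 8 edge d= 6.5
orange [(198, 276, 293), (206, 276, 298), (214, 276, 299), (222, 275, 300), (230, 282, 304), (238, 282, 309), (246, 283, 314), (254, 283, 315), (262, 282, 315)]
```

Request:
{"fn": "jog_arm", "kwargs": {
  "motion": [
    [[0,2,0],0],
    [[0,4,0],0],
    [[0,6,0],0],
    [[0,7,0],0],
    [[0,7,0],0]
  ]
}}

```text
t: 18.35
eef_pos: [556.3, -369.3, 204.9]
tcp_rot: [3.141, -0.0, 0.113]
ft_force: [-1.0, 0.3, 1.7]
opening: 0.4
grip_force: 0.5
```

```bash
python3 r2.py w13
```

```text
18.35 [ 556.3 -369.3  204.9] [-1.   0.3  1.7] 0.4
row+ 2 edge d= 12.25
row+ 5 edge d= 12.25
row+ 8 edge d= 11.25
orange [(198, 275, 294), (206, 274, 298), (214, 274, 299), (222, 274, 300), (230, 282, 305), (238, 282, 311), (246, 283, 316), (254, 283, 317), (262, 282, 317)]
```

Request:
{"fn": "jog_arm", "kwargs": {
  "motion": [
    [[0,-2,0],0],
    [[0,-5,0],0],
    [[0,-8,0],0],
    [[0,-8,0],0],
    [[0,-8,0],0]
  ]
}}

```text
t: 18.9
eef_pos: [555.4, -361.0, 205.0]
tcp_rot: [3.141, -0.0, 0.113]
ft_force: [-1.2, -0.1, 0.0]
opening: 0.397
grip_force: 0.0
```

```bash
python3 r2.py w14
```

```text
18.9 [ 555.4 -361.   205. ] [-1.2 -0.1  0. ] 0.397
row+ 2 edge d= 9.75
row+ 5 edge d= 9.75
row+ 8 edge d= 8.5
orange [(198, 288, 313), (206, 285, 314), (214, 284, 315), (222, 283, 317), (230, 297, 323), (238, 296, 330), (246, 285, 337), (254, 286, 339), (262, 289, 338)]
```

Holds at about 9.7 mm hands-off, just above the click. One small extra nudge for margin, then check that it's stable.

Request:
{"fn": "jog_arm", "kwargs": {
  "motion": [
    [[0,5,0],0],
    [[0,8,0],0],
    [[0,10,0],0],
    [[0,11,0],0],
    [[0,11,0],0]
  ]
}}

```text
t: 19.45
eef_pos: [556.6, -372.2, 204.9]
tcp_rot: [3.141, -0.0, 0.113]
ft_force: [0.0, 0.1, 0.7]
opening: 0.399
grip_force: 0.3
```

Request:
{"fn": "jog_arm", "kwargs": {
  "motion": [
    [[0,-1,0],0],
    [[0,-3,0],0],
    [[0,-6,0],0],
    [[0,-9,0],0],
    [[0,-9,0],0]
  ]
}}

```text
t: 19.95
eef_pos: [555.6, -362.6, 205.0]
tcp_rot: [3.142, 0.0, 0.113]
ft_force: [-0.3, -0.6, 1.1]
opening: 0.4
grip_force: 0.0
```

```bash
python3 r2.py w15
```

```text
19.95 [ 555.6 -362.6  205. ] [-0.3 -0.6  1.1] 0.4
row+ 2 edge d= 10.75
row+ 5 edge d= 10.75
row+ 8 edge d= 9.5
orange [(198, 290, 317), (206, 285, 318), (214, 284, 319), (222, 284, 321), (230, 300, 329), (238, 299, 336), (246, 285, 344), (254, 286, 345), (262, 301, 343)]
```

Request:
{"fn": "jog_arm", "kwargs": {
  "motion": [
    [[0,0,0],0],
    [[0,0,0],0],
    [[0,0,0],0],
    [[0,0,0],0],
    [[0,0,0],0]
  ]
}}

```text
t: 20.5
eef_pos: [555.6, -363.1, 204.9]
tcp_rot: [3.142, 0.0, 0.113]
ft_force: [-0.2, 0.0, 1.5]
opening: 0.401
grip_force: 0.0
```

```bash
python3 r2.py w16
```

```text
20.5 [ 555.6 -363.1  204.9] [-0.2  0.   1.5] 0.401
row+ 2 edge d= 10.5
row+ 5 edge d= 10.5
row+ 8 edge d= 9.25
orange [(190, 294, 294), (198, 288, 319), (206, 285, 319), (214, 283, 320), (222, 283, 322), (230, 299, 328), (238, 297, 335), (246, 282, 342), (254, 282, 345), (262, 299, 343)]
```

Request:
{"fn": "jog_arm", "kwargs": {
  "motion": [
    [[0,0,0],0],
    [[0,0,0],0],
    [[0,0,0],0],
    [[0,0,0],0],
    [[0,0,0],0]
  ],
  "grip": 0.1
}}

```text
t: 21.05
eef_pos: [555.6, -363.1, 204.9]
tcp_rot: [3.142, -0.0, 0.113]
ft_force: [-0.3, 0.5, -0.5]
opening: 0.761
grip_force: 0.0
```

```bash
python3 r2.py w17
```

```text
21.05 [ 555.6 -363.1  204.9] [-0.3  0.5 -0.5] 0.761
row+ 2 edge d= 10.5
row+ 5 edge d= 10.5
row+ 8 edge d= 9.25
orange [(190, 294, 294), (198, 288, 319), (206, 285, 320), (214, 282, 320), (222, 283, 322), (230, 300, 328), (238, 297, 335), (246, 282, 343), (254, 283, 346), (262, 299, 343)]
```

Request:
{"fn": "jog_arm", "kwargs": {
  "motion": [
    [[0,0,0],0],
    [[0,0,0],0],
    [[0,0,0],0],
    [[0,0,0],0],
    [[0,0,0],0]
  ]
}}

```text
t: 21.6
eef_pos: [555.6, -363.1, 204.9]
tcp_rot: [3.142, -0.0, 0.113]
ft_force: [-0.0, -0.1, 0.0]
opening: 0.902
grip_force: 0.0
```

```bash
python3 r2.py w18
```

```text
21.6 [ 555.6 -363.1  204.9] [-0.  -0.1  0. ] 0.902
row+ 2 edge d= 10.75
row+ 5 edge d= 10.75
row+ 8 edge d= 9.5
orange [(190, 294, 294), (198, 288, 319), (206, 285, 320), (214, 283, 320), (222, 283, 322), (230, 299, 328), (238, 297, 334), (246, 282, 343), (254, 283, 346), (262, 299, 343)]
```

Stable at about 10.6 mm (0.21 rad) with nothing touching. Retreat straight up.

Request:
{"fn": "jog_arm", "kwargs": {
  "motion": [
    [[0,0,-10],0],
    [[0,0,-25],0],
    [[0,0,-50],0],
    [[0,0,-80],0],
    [[0,0,-110],0]
  ]
}}

```text
t: 22.15
eef_pos: [555.5, -363.0, 316.8]
tcp_rot: [3.141, -0.0, 0.113]
ft_force: [0.5, -0.2, 0.6]
opening: 0.896
grip_force: 0.0
```

Request:
{"fn": "jog_arm", "kwargs": {
  "motion": [
    [[0,0,0],0],
    [[0,0,0],0],
    [[0,0,0],0],
    [[0,0,0],0]
  ]
}}

```text
t: 22.55
eef_pos: [555.4, -362.9, 313.8]
tcp_rot: [-3.14, 0.001, 0.113]
ft_force: [0.2, 0.8, 0.6]
opening: 0.898
grip_force: 0.0
```

```bash
python3 r2.py w19
```

```text
22.55 [ 555.4 -362.9  313.8] [0.2 0.8 0.6] 0.898
row+ 2 edge d= 11.5
row+ 5 edge d= 10.25
row+ 8 edge d= 8.25
orange [(190, 306, 326), (198, 294, 331), (206, 294, 329), (214, 311, 327)]
```

Lever is still pressed at about 10–11 mm with the dipper hanging and the gripper clear. Handing in.

```bash
python3 -c "
from cell import *
print(job_done())"
```

```text
the job is handed in; nothing more can be done
None
```

The dipper hangs by its hook on the bar, with its cup holding the roller lever about 10–11 mm over (≈0.21 rad, past the 0.16 click and short of 0.40). The gripper was clear of it at hand-in (22.6 s), but it tilts along the bar and I viewed 11 pictures, one over the limit of 10.

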